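# Test the dead rear light and bin it in the reject crate

## Robot

A 7-joint arm with a two-finger parallel gripper is mounted at the origin on the work surface. World frame = base frame: x ahead of the robot, y to its left, z up, the work surface at z = 0. Lengths are in m, angles in rad, forces in N, time in s.
With the tool pointing down it reaches from about 0.425 to 0.925 m from the base axis. Payload 6.8 kg.
Tool frame: the origin (TCP) lies midway between the tips of the shut fingers; the grasp point (between the pads) lies 19 mm behind it (bot.pinch_z is the distance from the TCP to the grasp point, in m); z points along the fingers, y is the line along which they close (so a half turn about z gives the same grasp; the last joint's range is limited). The gripper opens to 85 mm and grips with 20 to 120 N. Pads are 22 mm wide; open, the fingers measure 114 mm over their backs; the gripper's body (76 mm by 85 mm) begins 54 mm behind the grasp point. The pads swing forward as they close: fully open they stand 13 mm farther back than shut.
Start: joints at [-1.324, 0.477, 0.022, 1.555, -0.011, 1.109, -0.083], TCP at [0.234, 0.633, 0.231] pointing down, gripper open.
Joint ranges: [-2.96, 2.96], [-0.34, 2.1], [-1.41, 1.46], [0.24, 2.44], [-1.37, 4.51], [0.17, 1.92], [-2.96, 2.96]. Speed limits (rad/s): [2.39, 2.39, 3.14, 3.14, 3.14, 3.14, 3.14].

## Interface

Orientations are given as a unit quaternion [w, x, y, z].
In Python, from station import bot, imaging gives the robot as it stands. The module is installed in compiled form; this text tells all that it offers.
- The arm moves only by the tool carry_out, never from a script. Its argument "targets" is a list of rows, each a list of 5 numbers: the shift along the tool's x, y, z in cm, then the turn about the tool's z in degrees, then the opening, from -1 (shut) to 1 (fully open). In form: [[x, y, z, yaw, gripper], ...]. A call has 1 to 12 rows; each row shifts and turns the commanded pose from where the row before left it, along the tool's axes as they then stand; what a row does not reach is not made up. A row lasts 1/10 s, in which the tool goes at most 50 mm and 8.59 degrees, less where a joint would pass 70% of its speed; a pose out of reach is approached as far as the arm can. A call is refused whole if a number of a shift passes 5 or a number of a turn 8.59, either way. A call with a gripper value outside its range is refused whole. The fingers move at their own pace and stop on an object; "force" is the grip in N (left out, the last holds). Time passes only in rows, so rows that do not move let the fingers close. It gives the time, the measured TCP pose, the force, the opening and the grip force at its end, in the units of the state.
- bot.get_obs(): the state, without advancing time (a new reading comes with each control period).
- imaging.read_camera(name): name is "scene" or "top" or "wrist"; returns the picture (420x560x3 uint8, red, green, blue); there is no depth.
- imaging.calibration(name): a dict with "fx", "fy", "cx", "cy" (pixels), "extrinsics" (4x4, takes a point from world to camera coordinates). Camera axes: x right, y up, looking along -z (the intrinsics and any distortion apply to the point x, -y, -z); pixel columns grow to the right and rows downward; lengths in m; the calibration is good to about 2 mm. A picture is of the moment at which its call begins: read the wrist's pose just before it. calibration takes no time and is no camera call; for the wrist camera it gives the pose at the moment of the call.
- bot.hand_in(): hands the job in; it is judged then, once.
The state is a dict: "t": time; "q": joint angles; "joint_vel": joint speeds; "joint_torque": joint torques, N m; "eef_pos": TCP position; "tool_rot": TCP orientation; "contact_force": force on the tool from outside, world axes, zero at the start; "torque": the same for the moment, N m; "gripper_width": opening from 0.0 (shut) to 1.0 (fully open); "grasp_force": force on a finger pad.
Only numpy, scipy, OpenCV 4.12 (cv2) and the standard library are available. Lean on these libraries where they do the work, as an engineer would, in place of code of your own. Each camera call takes 0.05 s, during which the arm holds its last target. There are 200 camera calls.

## Task

Take the rear light out of its bay in the plywood tray, set it button up in the middle of the cork pad, let go of it there and press its button fully in to confirm that it is dead. Then take it again another way, so that your fingers have room in the empty narrow crate, and lower it in, button up, right down to the floor before you let go (do not drop it in from the rim), ending about midway along the crate. Leave everything else where it is.

Things in the scene. Friction and masses are not known exactly. Their poses are not given: they have to be found in the camera images.
- light: The rear light: white block, 42 mm (x) by 62 mm (y), 34 mm high (top 4 mm inset 4 mm), about 100 g; round button on top near its +y end, flat grey lens at the other. Origin: centre of its underside; z up. Starts upright in one of the tray's bays, its y along the tray's y within a few degrees: only its 42 mm width is free to fingers there (6 mm between its ends and the bay walls).
- button_top (a point): Centre of the top of the light's round button (18 mm across), 40 mm above the light's underside and 13 mm from its middle towards +y.
- light_button (a joint): Travel of the light's button: 0 out, 0.004 m fully in (counts as pressed above 0.003); about 3.5 N pushes it home and it springs back.
- tray: Fixed plywood tray, 138 mm (x) by 246 mm (y) by 40 mm high, walls and floor 6 mm; two cross walls make three bays side by side along y, each 126 mm (x) by 74 mm (y), centred at y = -80, 0, +80 mm. Origin: centre of its underside.
- pad: Fixed cork test pad, 120 mm (x) by 130 mm (y), 6 mm thick. Origin: centre of its underside. Nothing lies on it.
- reject_crate: The reject crate: fixed narrow wooden crate, empty, open on top, outside 172 mm (x) by 70 mm (y) by 65 mm high, walls and floor 6 mm, so inside 160 by 58 mm and 59 mm deep: the light fits with its 62 mm length along the crate's x axis, and fingers have room only at its ends. Origin: centre of its underside.
- reflector_crate: A crate just like the reject crate, fixed, holding three round spare reflectors; not to be used. Origin: centre of its underside.
- reflector_block: Bystander: oblong white reflector without button, 36 x 58 x 22 mm high, in another bay of the tray. Origin: centre of its underside.
- bell: Bystander: aluminium bicycle bell, a dome 52 mm across, 30 mm high, in another bay of the tray. Origin: centre of its underside.
- vise: Bystander: fixed compact black mini vise beyond the pad, 75 mm (x) by 60 mm (y), 65 mm high, with a turning knob that stands out 26 mm further on its +x face. Origin: centre of its underside.
- oil_bottle: Bystander: grey oil bottle standing, 44 mm across, 140 mm high. Origin: centre of its underside.
- cassette_tool: Bystander: stainless cassette tool lying flat along its y, about 140 mm long, 30 mm wide and 24 mm high at its socket end (+y), 12 mm high along the handle. Origin: its middle, on the surface.
- grip_cover: Bystander: green silicone handlebar grip cover lying along its y, 110 mm long, 36 mm across. Origin: its middle, on the surface.
- reflector0: Bystander: round white spare reflector, 44 mm across, 12 mm thick, lying in the reflector crate. Origin: centre of its underside.
- reflector1: Bystander: round white spare reflector, 44 mm across, 12 mm thick, lying in the reflector crate. Origin: centre of its underside.
- reflector2: Bystander: round white spare reflector, 44 mm across, 12 mm thick, lying in the reflector crate. Origin: centre of its underside.

How it is judged:
By the outcome, as a careful person would: the job done as asked, in the order asked, and still so for the second after the job is handed in, with the robot touching nothing.
It also fails if it takes over 58 s, if anything falls off the work surface, if the arm or the gripper's body presses on something with over 40 N, if the wrist force passes 120 N, or if a joint passes its speed limit or range.

## Working session

There is one attempt and no reset: what is moved stays moved. The work goes in short steps, Python scripts to look and compute and a tool call to move; the robot and the scene stay as the last step left them, time stands still between calls to the robot, and variables do not carry over. Pictures are saved under pics/ and viewed, at most 11 in all, crops included, and the job is handed in when it is done.

Besides the shell and the picture viewer there is one more tool, called after "Call:" as name([rows], argument=value, ...), one row to a line, values as JSON. carry_out: Moves the arm, as the interface text tells. Its arguments: {"type":"object","properties":{"targets":{"type":"array"},"force":{"type":"number"}},"required":["targets"]}

```bash
mkdir -p pics; ls; python3 - <<'E'
from station import bot, imaging
import cv2,numpy as np
np.set_printoptions(precision=4,suppress=True)
o=bot.get_obs(); print(o['t'],o['eef_pos'],o['tool_rot'],o['gripper_width'],bot.pinch_z)
for n in("top","scene"):
    cv2.imwrite(f"pics/{n}0.png",imaging.read_camera(n)[...,::-1]); print(n,imaging.calibration(n))
E
```

```text
pics
0.0 [0.2343 0.6324 0.2303] [-0.0001  0.1764  0.9843 -0.0009] 0.9968234687490087 0.0187
top {'fx': 434.17661323571514, 'fy': 434.17661323571514, 'cx': 281.31374503410603, 'cy': 217.1267328213544, 'extrinsics': array([[-0.0062, -1.    , -0.0062,  0.0244],
       [ 0.9985, -0.0065,  0.0544, -0.5042],
       [-0.0545, -0.0059,  0.9985, -0.939 ],
       [ 0.    ,  0.    ,  0.    ,  1.    ]])}
scene {'fx': 514.5661363539692, 'fy': 514.5661363539692, 'cx': 273.2891793569887, 'cy': 211.2116267256195, 'extrinsics': array([[-0.46  ,  0.8878,  0.0166,  0.2286],
       [-0.4783, -0.2635,  0.8377,  0.2009],
       [ 0.7481,  0.3774,  0.5459, -1.6836],
       [ 0.    ,  0.    ,  0.    ,  1.    ]])}
```

View pics/top0.png

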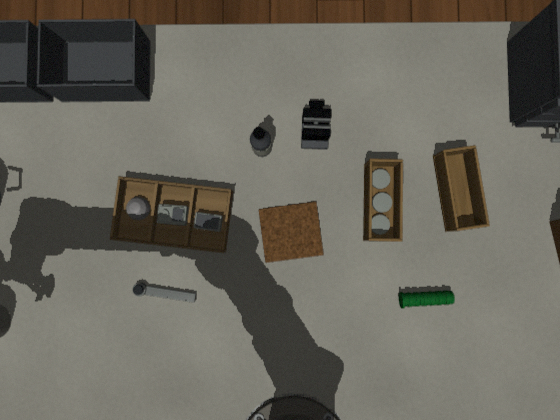

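View pics/scene0.png

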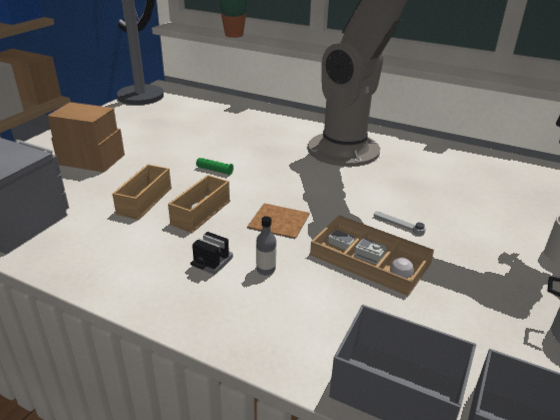

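The top view has +x up and +y to the left. The tray is at about (172,213) with the bell at its left. The pad is at (291,231), the reflector crate at (383,200), and the empty crate at (461,188). I can't tell yet which white block has the button, so I'll zoom in.

```bash
python3 - <<'E'
import cv2,numpy as np
a=cv2.imread("pics/top0.png")[170:260,100:240]; b=cv2.imread("pics/scene0.png")[210:295,305:440]
a=cv2.resize(a,(560,360),interpolation=3)
b=cv2.resize(b,(380,240),interpolation=3)
a=np.clip(a*1.5,0,255).astype('uint8')
c=np.zeros((600,560,3),'uint8');c[:360]=a;c[360:,:380]=b
cv2.imwrite("pics/crop0.png",c)
E
```

```text
(no output)
```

View pics/crop0.png

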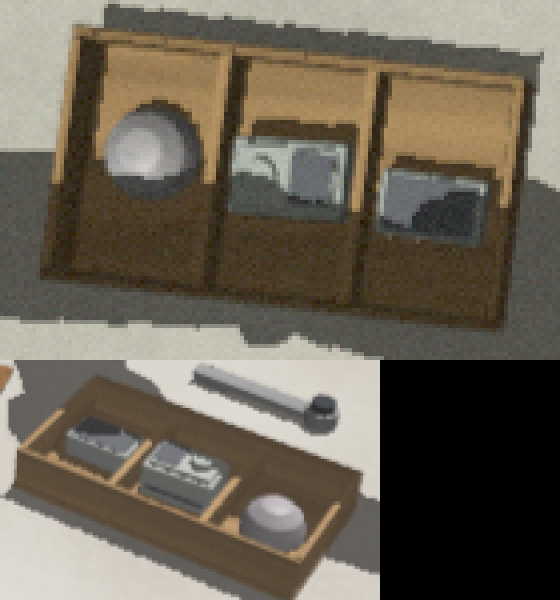

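The light is in the middle bay (top view about (172,214)), with its button towards +y (left). The reflector block is in the right bay and the bell in the left.

```bash
cat > h.py <<'E'
from station import bot, imaging
import cv2,numpy as np
from scipy.spatial.transform import Rotation as Ro
np.set_printoptions(precision=4,suppress=True)
def ray(n,px,z,c=None):
    c=c or imaging.calibration(n); E=c['extrinsics']; R,t=E[:3,:3],E[:3,3]
    px=np.atleast_2d(np.array(px,float))
    d=np.c_[(px[:,0]-c['cx'])/c['fx'],-(px[:,1]-c['cy'])/c['fy'],-np.ones(len(px))]@R
    o=-R.T@t
    return (o+d*((z-o[2])/d[:,2])[:,None])[:,:2]
def rect(P):
    (c,s,a)=cv2.minAreaRect((np.array(P)*1000).astype('float32')); return np.array(c)/1000,np.array(s),a
def pose():
    o=bot.get_obs(); q=o['tool_rot']; R=Ro.from_quat([q[1],q[2],q[3],q[0]]).as_matrix(); return np.array(o['eef_pos']),R,o
def plan(xyz,ang):
    "shift in tool axes (cm) and yaw (deg) to bring TCP to xyz, tool y at world angle ang (deg, mod 180)"
    p,R,o=pose(); d=R.T@(np.array(xyz)-p)*100
    a=np.degrees(np.arctan2(R[1,1],R[0,1])); y=-((ang-a+90)%180-90)
    print('t',round(o['t'],2),'tcp',p,'toolyang %.1f'%a,'shift cm',d,'yaw',round(y,1),'q7 %.2f'%o['q'][6],'g %.3f'%o['gripper_width'])
E
python3 - <<'E'
from h import *
im=cv2.imread("pics/top0.png"); hsv=cv2.cvtColor(im,cv2.COLOR_BGR2HSV)
m=cv2.inRange(hsv,(4,70,25),(25,255,255)); m[:130]=0; m[:,:105]=0; m[270:]=0; m[:,500:]=0
m=cv2.morphologyEx(m,cv2.MORPH_CLOSE,np.ones((3,3)))
cs,_=cv2.findContours(m,cv2.RETR_EXTERNAL,cv2.CHAIN_APPROX_NONE)
for c in cs:
    if cv2.contourArea(c)<800: continue
    print(cv2.boundingRect(c)); h=c[:,0]
    for z in(.006,.04,.065): print('  z',z,*rect(ray('top',h,z)))
print('tray hand',rect(ray('top',[(118.75,176.25),(232.5,189.5),(110,239.5),(225.5,251.5)],.04)))
print('light',ray('top',[(172.5,214.5)],.04), 'button', ray('top',[(166,211)],.046))
print('crate hand',rect(ray('top',[(434,154),(475,146.5),(446,230.5),(488.5,223)],.065)))
plan((.5,.25,.25),90)
E
```

```text
(259, 201, 64, 62)
  z 0.006 [0.473  0.0012] [120.3156 129.3102] 7.33365535736084
  z 0.04 [0.4723 0.0017] [116.0509 124.7267] 7.333676815032959
  z 0.065 [0.4717 0.0021] [112.9151 121.3565] 7.333674430847168
(110, 176, 123, 77)
  z 0.006 [0.5135 0.2653] [260.5673 143.4766] 82.99554443359375
  z 0.04 [0.5114 0.2564] [251.3313 138.391 ] 82.99557495117188
  z 0.065 [0.5098 0.2499] [244.5401 134.6516] 82.99557495117188
(363, 158, 40, 84)
  z 0.006 [ 0.5433 -0.204 ] [ 85.8156 183.677 ] 88.26232147216797
  z 0.04 [ 0.5401 -0.1962] [ 82.7738 177.1665] 88.26232147216797
  z 0.065 [ 0.5377 -0.1905] [ 80.5372 172.3793] 88.26232147216797
(433, 145, 57, 86)
  z 0.006 [ 0.5667 -0.3755] [183.3026  98.7202] 7.775829792022705
  z 0.04 [ 0.5627 -0.3617] [176.8053  95.221 ] 7.775804042816162
  z 0.065 [ 0.5597 -0.3515] [172.0278  92.6481] 7.7758073806762695
tray hand (array([0.5102, 0.2553]), array([248.0787, 136.7531]), 82.95164489746094)
light [[0.5101 0.2536]] button [[0.5173 0.266 ]]
crate hand (array([ 0.5592, -0.3521]), array([164.0156,  89.3651]), 8.16972541809082)
t 0.1 tcp [0.2343 0.6325 0.2304] toolyang 69.7 shift cm [-38.2016 -26.6378  -1.9103] yaw -20.3 q7 -0.08 g 1.002
```

Call:
carry_out([
  [-3.25,-2.16,0.25,0,1],
  [-3.25,-2.16,0.25,0,1],
  [-3.25,-2.16,0.25,0,1],
  [-3.25,-2.16,0.25,0,1],
  [-3.25,-2.16,0.25,0,1],
  [-3.25,-2.16,0.25,0,1],
  [-3.25,-2.16,0.25,0,1],
  [-3.25,-2.16,0.25,0,1],
  [-3.25,-2.16,0.25,0,1],
  [-3.25,-2.16,0.25,0,1],
  [-3.25,-2.16,0.25,0,1],
  [-3.25,-2.16,0.25,0,1],
])

```text
t: 1.3
eef_pos: [0.5106, 0.2529, 0.201]
tool_rot: [-0.0, 0.176, 0.984, -0.0]
contact_force: [-0.5, -0.2, -1.3]
gripper_width: 0.998
grasp_force: 0.0
```

Call:
carry_out([
  [0,0,0,8.5,1],
  [0,0,0,8.5,1],
  [0,0,0,8.5,1],
  [0,0,0,8.5,1],
  [0,0,0,8.5,1],
  [0,0,0,8.5,1],
  [0,0,0,8.5,1],
  [0,0,0,8.5,1],
  [0,0,0,7,1],
  [0,0,0,0,1],
  [0,0,0,0,1],
])

```text
t: 2.4
eef_pos: [0.5099, 0.2545, 0.2011]
tool_rot: [0.0, 0.738, 0.675, -0.0]
contact_force: [-0.3, 0.2, 1.4]
gripper_width: 0.997
grasp_force: 0.0
```

```bash
python3 - <<'E'
from h import *
plan((.51,.254,.2),-7)
c=imaging.calibration('wrist'); cv2.imwrite("pics/w1.png",imaging.read_camera('wrist')[...,::-1])
import pickle; pickle.dump(c,open('w1.pkl','wb'))
E
```

```text
t 2.4 tcp [0.5099 0.2545 0.2011] toolyang -5.1 shift cm [-0.0457  0.0124  0.1077] yaw 1.9 q7 -0.49 g 0.997
```

View pics/w1.png

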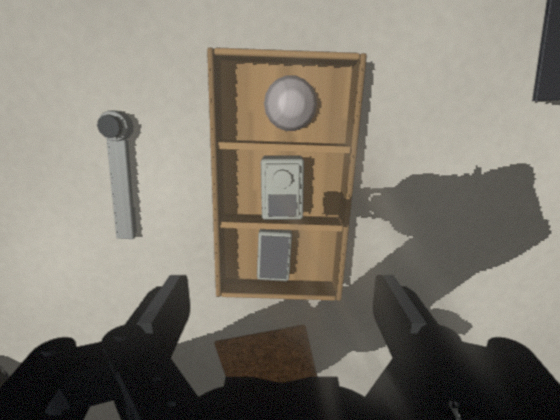

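The wrist view shows the light in the middle bay: its body spans (262,157)-(302,219), the button is at (283,178) and the lens at (282,206). The bell is above it and the reflector block below.

```bash
python3 - <<'E'
from h import *
import pickle
c=pickle.load(open('w1.pkl','rb'))
im=cv2.imread("pics/w1.png"); hsv=cv2.cvtColor(im,cv2.COLOR_BGR2HSV)
m=cv2.inRange(hsv,(0,0,70),(180,60,255)); b=np.zeros_like(m); b[150:223,240:330]=255; m&=b
m=cv2.morphologyEx(m,cv2.MORPH_OPEN,np.ones((5,5)))
cs=cv2.findContours(m,0,1)[0]; k=max(cs,key=cv2.contourArea)
print(cv2.boundingRect(k))
print('light',rect(ray('w',k[:,0],.036,c)), rect(ray('w',k[:,0],.04,c)))
print('button/lens',ray('w',[(283,178)],.046,c),ray('w',[(282,206)],.04,c))
T=[(210,48),(364,55),(218,297),(341,299)]
print('tray',rect(ray('w',T,.04,c)))
E
```

```text
(261, 156, 43, 64)
light (array([0.5111, 0.2616]), array([63.453 , 41.8887]), 84.92156982421875) (array([0.5112, 0.2626]), array([62.6265, 41.343 ]), 84.92159271240234)
button/lens [[0.5131 0.274 ]] [[0.5096 0.2449]]
tray (array([0.5125, 0.261 ]), array([243.802 , 134.0659]), 83.01265716552734)
```

Call:
carry_out([
  [0.2,0.05,2.5,0,1],
  [0.2,0.05,2.5,0,1],
  [0,0,2.5,0,1],
  [0,0,2.5,0,1],
  [0,0,0,0,1],
  [0,0,0,0,1],
  [0,0,0,0,1],
])

```text
t: 3.15
eef_pos: [0.5125, 0.2586, 0.1027]
tool_rot: [0.0, 0.739, 0.674, 0.001]
contact_force: [0.2, 0.2, -0.1]
gripper_width: 0.999
grasp_force: 0.0
```

```bash
python3 - <<'E'
from h import *
plan((.511,.2605,.012),-5.1)
c=imaging.calibration('wrist'); im=imaging.read_camera('wrist')[...,::-1].copy(); cv2.imwrite("pics/w2.png",im)
hsv=cv2.cvtColor(im,cv2.COLOR_BGR2HSV)
m=cv2.inRange(hsv,(0,0,70),(180,60,255)); E=c['extrinsics']
def proj(p):
    q=E[:3,:3]@p+E[:3,3]; return c['cx']-c['fx']*q[0]/q[2], c['cy']+c['fy']*q[1]/q[2]
u,v=map(int,proj(np.array([.511,.2605,.04]))); print(u,v)
b=np.zeros_like(m); b[v-70:v+70,u-60:u+60]=255; m&=b
m=cv2.morphologyEx(m,cv2.MORPH_OPEN,np.ones((5,5)))
k=max(cv2.findContours(m,0,1)[0],key=cv2.contourArea)
print(cv2.boundingRect(k),rect(ray('w',k[:,0],.036,c)))
E
```

```text
t 3.15 tcp [0.5125 0.2586 0.1027] toolyang -5.3 shift cm [ 0.1601 -0.1813  9.0687] yaw -0.2 q7 -0.43 g 0.999
279 231
(249, 180, 61, 89) (array([0.511, 0.263]), array([64.9062, 41.6521]), 84.67262268066406)
```

View pics/w2.png

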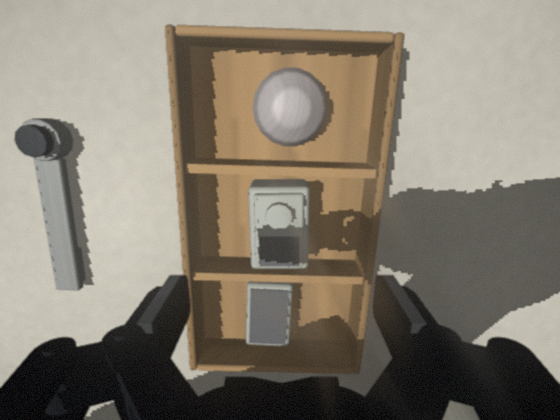

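The light now spans (249,180)-(310,269), still centred between the fingers. I'll descend with the fingers partly closed so they clear the bay walls.

Call:
carry_out([
  [0.3,-0.15,1.5,0,0.5],
  [0,0,1.5,0,0.5],
  [0,0,1.5,0,0.5],
  [0,0,1.5,0,0.5],
  [0,0,1.5,0,0.5],
  [0,0,1.0,0,0.5],
  [0,0,0.7,0,0.5],
  [0,0,0.3,0,0.5],
  [0,0,0.15,0,0.5],
  [0,0,0,0,0.5],
  [0,0,0,0,0.5],
])

```text
t: 4.3
eef_pos: [0.5106, 0.2617, 0.0053]
tool_rot: [0.0, 0.739, 0.673, 0.0]
contact_force: [-0.2, -0.0, 0.0]
gripper_width: 0.747
grasp_force: 0.0
```

Call:
carry_out([
  [0,0,0,0,0.2],
  [0,0,0,0,-0.1],
  [0,0,0,0,-0.4],
  [0,0,0,0,-0.6],
  [0,0,0,0,-0.6],
  [0,0,0,0,-0.6],
], force=30)

```text
t: 4.9
eef_pos: [0.5107, 0.2616, 0.0053]
tool_rot: [0.0, 0.739, 0.673, 0.0]
contact_force: [-0.9, -0.7, 6.6]
gripper_width: 0.489
grasp_force: 31.3
```

Call:
carry_out([
  [0,0,-1,0,-0.6],
  [0,0,-1,0,-0.6],
  [0,0,-2,0,-0.6],
  [0,0,-2,0,-0.6],
  [0,0,-2,0,-0.6],
  [0,0,-2,0,-0.6],
  [0,0,-2,0,-0.6],
  [0,0,0,0,-0.6],
])

```text
t: 5.7
eef_pos: [0.512, 0.2622, 0.128]
tool_rot: [0.0, 0.739, 0.673, 0.003]
contact_force: [0.5, 0.2, -1.1]
gripper_width: 0.485
grasp_force: 30.7
```

Call:
carry_out([
  [-2.6,-0.14,0,0,-0.6],
  [-2.6,-0.14,0,0,-0.6],
  [-2.6,-0.14,0,0,-0.6],
  [-2.6,-0.14,0,0,-0.6],
  [-2.6,-0.14,0,0,-0.6],
  [-2.6,-0.14,0,0,-0.6],
  [-2.6,-0.14,0,0,-0.6],
  [-2.6,-0.14,0,0,-0.6],
  [-2.6,-0.14,0,0,-0.6],
  [-2.6,-0.14,0,0,-0.6],
  [0,0,0,0,-0.6],
  [0,0,0,0,-0.6],
])

```text
t: 6.9
eef_pos: [0.4718, 0.0036, 0.1246]
tool_rot: [-0.0, 0.74, 0.673, -0.0]
contact_force: [0.4, -0.2, -1.6]
gripper_width: 0.486
grasp_force: 30.7
```

```bash
python3 - <<'E'
from h import *
plan((.473,.0012,.014),-5.1)
c=imaging.calibration('wrist'); im=imaging.read_camera('wrist')[...,::-1].copy()
t=imaging.read_camera('top')[...,::-1]; cv2.imwrite("pics/w3.png",np.vstack([im[:,:],t[100:280]]))
hsv=cv2.cvtColor(im,cv2.COLOR_BGR2HSV)
m=cv2.inRange(hsv,(4,90,20),(20,255,255)); cv2.imwrite('pics/m3.png',m)
for k in cv2.findContours(m,0,1)[0]:
    if cv2.contourArea(k)>1500: print(cv2.boundingRect(k),rect(ray('w',k[:,0],.006,c)))
E
```

```text
t 6.9 tcp [0.4718 0.0036 0.1246] toolyang -5.4 shift cm [-0.2287  0.1437 11.0572] yaw -0.3 q7 -0.02 g 0.486
(195, 118, 164, 147) (array([0.4723, 0.0046]), array([117.6337, 127.1663]), 7.138126373291016)
(198, 0, 214, 21) (array([0.5016, 0.1495]), array([ 12.3426, 150.1054]), 84.64167785644531)
```

View pics/w3.png

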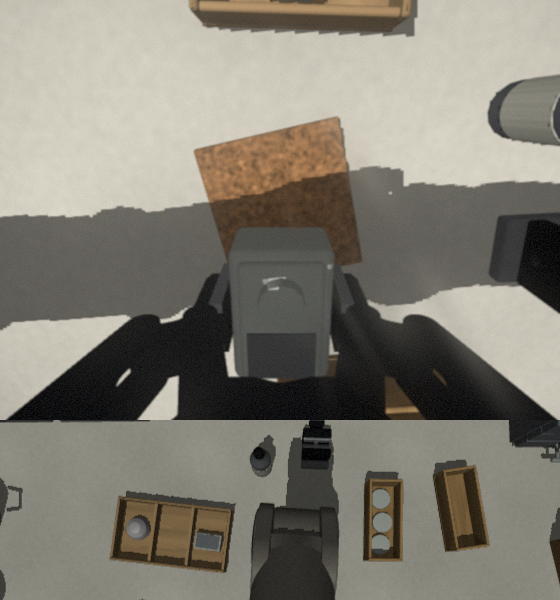

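The light is held level, button up, with the pad beneath it (pad corners (195,152), (338,118) and (360,262)). I'll lower it.

Call:
carry_out([
  [-0.1,0.05,1.5,0,-0.6],
  [0,0,2,0,-0.6],
  [0,0,2,0,-0.6],
  [0,0,2,0,-0.6],
  [0,0,1.8,0,-0.6],
  [0,0,1.2,0,-0.6],
  [0,0,0.8,0,-0.6],
  [0,0,0.4,0,-0.6],
  [0,0,0.1,0,-0.6],
  [0,0,0,0,-0.6],
  [0,0,0,0,-0.6],
])

```text
t: 8.1
eef_pos: [0.4731, 0.0029, 0.0073]
tool_rot: [0.0, 0.739, 0.673, 0.0]
contact_force: [0.2, -0.5, -1.7]
gripper_width: 0.49
grasp_force: 30.7
```

Call:
carry_out([
  [0,0,0.1,0,-0.6],
  [0,0,0.1,0,-0.6],
  [0,0,0,0,-0.6],
  [0,0,0,0,-0.6],
])

```text
t: 8.5
eef_pos: [0.4729, 0.0029, 0.0053]
tool_rot: [0.0, 0.739, 0.673, 0.0]
contact_force: [-0.4, 0.4, 4.9]
gripper_width: 0.487
grasp_force: 31.3
```

Call:
carry_out([
  [0,0,0,0,0.1],
  [0,0,0,0,0.3],
  [0,0,0,0,0.6],
  [0,0,0,0,0.6],
  [0,0,-1,0,0.6],
  [0,0,-2,0,0.6],
  [0,0,-2,0,0.6],
  [0,0,-2,0,0.6],
  [0,0,-2,0,0.2],
  [0,0,-1,0,-1],
  [0,0,0,0,-1],
  [0,0,0,0,-1],
])

```text
t: 9.7
eef_pos: [0.4724, 0.003, 0.1046]
tool_rot: [-0.0, 0.739, 0.674, -0.0]
contact_force: [0.8, 0.8, -0.1]
gripper_width: 0.118
grasp_force: 0.0
```

Call:
carry_out([
  [-2,0,0,0,-1],
  [-2,0,0,0,-1],
  [-1,0,0,0,-1],
  [0,0,0,0,-1],
  [0,0,0,0,-1],
])

```text
t: 10.2
eef_pos: [0.4678, -0.0465, 0.1043]
tool_rot: [-0.0, 0.739, 0.673, -0.0]
contact_force: [0.9, 0.5, 1.0]
gripper_width: 0.002
grasp_force: 0.0
```

```bash
python3 - <<'E'
from h import *
p,R,o=pose(); plan((.473,.0029,.06),-5.1)
c=imaging.calibration('wrist'); im=imaging.read_camera('wrist')[...,::-1].copy(); cv2.imwrite("pics/w4.png",im)
import pickle; pickle.dump(c,open('w4.pkl','wb'))
E
```

```text
t 10.2 tcp [ 0.4678 -0.0465  0.1043] toolyang -5.3 shift cm [4.9633 0.0636 4.435 ] yaw -0.2 q7 0.12 g 0.002
```

View pics/w4.png

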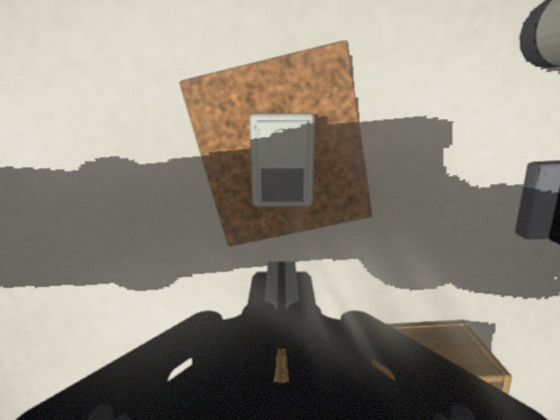

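The light stands on the pad, spanning (251,114)-(315,207), with the button towards (283,140). The pad corners are (181,82), (346,42), (371,216) and (229,245), so the light is near the middle.

```bash
python3 - <<'E'
from h import *
import pickle
c=pickle.load(open('w4.pkl','rb'))
im=cv2.imread("pics/w4.png"); hsv=cv2.cvtColor(im,cv2.COLOR_BGR2HSV)
m=cv2.inRange(hsv,(0,0,40),(180,70,255)); b=np.zeros_like(m); b[100:220,235:330]=255; m&=b
m=cv2.morphologyEx(m,cv2.MORPH_OPEN,np.ones((5,5)))
k=max(cv2.findContours(m,0,1)[0],key=cv2.contourArea)
print(cv2.boundingRect(k),rect(ray('w',k[:,0],.036,c)))
print('light top hand',rect(ray('w',[(251,114),(314,114),(252,207),(313,207)],.036,c)))
P=ray('w',[(181,82),(346,42),(371,216),(229,245)],.006,c); print('pad',rect(P),P.mean(0))
print('button',ray('w',[(283,140)],.046,c),'cam',-c['extrinsics'][:3,:3].T@c['extrinsics'][:3,3])
print(c['fx'],c['cx'],c['cy'])
g=cv2.resize(im[100:215,235:330],None,fx=5,fy=5,interpolation=2); g=cv2.convertScaleAbs(g,alpha=1.3); cv2.imwrite('pics/c4.png',g)
E
```

```text
(250, 113, 65, 94) (array([0.4723, 0.0018]), array([60.802 , 41.7039]), 84.71466064453125)
light top hand (array([0.4727, 0.0011]), array([60.92  , 41.8881]), 84.7175521850586)
pad (array([0.4727, 0.0034]), array([116.3986, 126.3565]), 7.161101818084717) [0.4726 0.0034]
button [[0.4743 0.0164]] cam [0.4748 0.0337 0.2464]
319.79836817661356 281.1300697757368 214.66363123143515
```

View pics/c4.png

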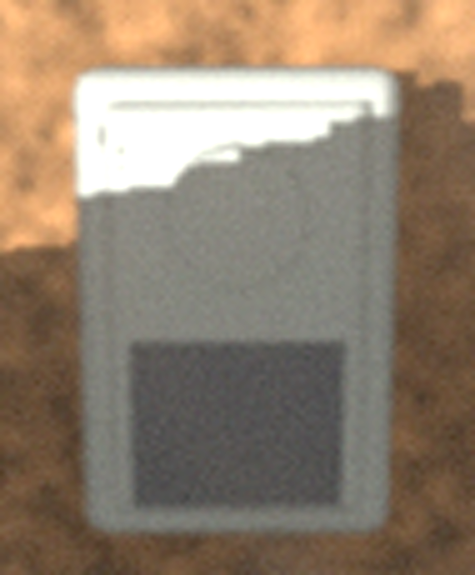

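Call:
carry_out([
  [2,0,0,0,-1],
  [2,0.06,0,0,-1],
  [2.15,0,0,0,-1],
  [0,0,2,0,-1],
  [0,0,2,0,-1],
  [0,0,1,0,-1],
  [0,0,0,0,-1],
  [0,0,0,0,-1],
])

```text
t: 11.05
eef_pos: [0.4744, 0.0143, 0.055]
tool_rot: [-0.0, 0.739, 0.673, -0.0]
contact_force: [0.3, -0.2, -0.5]
gripper_width: -0.003
grasp_force: 0.0
```

Call:
carry_out([
  [0,0,0.3,0,-1],
  [0,0,0.2,0,-1],
  [0,0,0.2,0,-1],
  [0,0,0.1,0,-1],
  [0,0,0.1,0,-1],
  [0,0,0,0,-1],
])

```text
t: 11.65
eef_pos: [0.4743, 0.0142, 0.0458]
tool_rot: [-0.0, 0.739, 0.673, 0.0]
contact_force: [-0.9, 0.2, 1.4]
gripper_width: -0.001
grasp_force: 0.8
```

Contact begins at z ≈ 0.046. I'll push in another 4–5 mm.

Call:
carry_out([
  [0,0,0.1,0,-1],
  [0,0,0.1,0,-1],
  [0,0,0.1,0,-1],
  [0,0,0.1,0,-1],
  [0,0,0,0,-1],
  [0,0,0,0,-1],
])

```text
t: 12.25
eef_pos: [0.4743, 0.0142, 0.042]
tool_rot: [-0.0, 0.739, 0.673, 0.0]
contact_force: [-2.3, -0.4, 6.6]
gripper_width: 0.004
grasp_force: 3.5
```

Call:
carry_out([
  [0,0,0.05,0,-1],
  [0,0,0.05,0,-1],
  [0,0,0,0,-1],
  [0,0,0,0,-1],
  [0,0,0,0,-1],
])

```text
t: 12.75
eef_pos: [0.4744, 0.0142, 0.0418]
tool_rot: [-0.0, 0.739, 0.673, 0.0]
contact_force: [-4.4, 0.7, 19.9]
gripper_width: 0.001
grasp_force: 9.7
```

The button bottomed out: 20 N with no further travel. I'll back off, turn 90°, and open.

Call:
carry_out([
  [0,0,-0.5,0,-1],
  [0,0,-1,0,-1],
  [0,0,-2,0,-1],
  [0,0,-2,0,-1],
  [-1.25,-0.1,-2,0,-0.5],
  [0,0,0,-8.5,0],
  [0,0,0,-8.5,0.5],
  [0,0,0,-8.5,1],
  [0,0,0,-8.5,1],
  [0,0,0,-8.5,1],
  [0,0,0,-8.5,1],
  [0,0,0,-8.5,1],
])

```text
t: 13.95
eef_pos: [0.4721, 0.0018, 0.1161]
tool_rot: [0.0, 0.305, 0.952, -0.0]
contact_force: [-0.6, -0.6, 0.3]
gripper_width: 0.999
grasp_force: 0.0
```

Call:
carry_out([
  [0,0,0,-8.5,1],
  [0,0,0,-8.5,1],
  [0,0,0,-8.5,1],
  [0,0,0,-5,1],
  [0,0,0,0,1],
  [0,0,0,0,1],
  [0,0,0,0,1],
])

```text
t: 14.65
eef_pos: [0.4721, 0.0018, 0.1159]
tool_rot: [0.0, 0.047, 0.999, -0.0]
contact_force: [-0.1, 0.6, 0.6]
gripper_width: 0.998
grasp_force: 0.0
```

```bash
python3 - <<'E'
from h import *
plan((.4727,.0018,.0055),84.7)
c=imaging.calibration('wrist'); im=imaging.read_camera('wrist')[...,::-1].copy(); cv2.imwrite("pics/w5.png",im)
hsv=cv2.cvtColor(im,cv2.COLOR_BGR2HSV)
m=cv2.inRange(hsv,(4,90,20),(20,255,255)); m=cv2.morphologyEx(m,cv2.MORPH_OPEN,np.ones((3,3)))
k=max(cv2.findContours(m,0,1)[0],key=cv2.contourArea)
print(cv2.boundingRect(k))
f=np.zeros_like(m); cv2.drawContours(f,[k],-1,255,-1)
n=cv2.morphologyEx(f&~m,cv2.MORPH_OPEN,np.ones((7,7)))
for k in cv2.findContours(n,0,1)[0]: print(cv2.boundingRect(k),rect(ray('w',k[:,0],.036,c)))
E
```

```text
t 14.65 tcp [0.4721 0.0018 0.1159] toolyang 84.6 shift cm [-0.0597  0.0026 11.0373] yaw -0.1 q7 1.39 g 0.998
(188, 125, 180, 161)
(237, 188, 85, 63) (array([0.4686, 0.0014]), array([62.1433, 48.1374]), 84.59748840332031)
```

Call:
carry_out([
  [0,0,2,0,1],
  [0,0,2,0,1],
  [0,0,2,0,1],
  [0,0,2,0,1],
  [0,0,1.5,0,1],
  [0,0,1,0,1],
  [0,0,0.6,0,1],
  [0,0,0.2,0,1],
  [0,0,0,0,1],
  [0,0,0,0,1],
])

```text
t: 15.7
eef_pos: [0.4726, 0.0019, 0.0033]
tool_rot: [0.0, 0.047, 0.999, 0.0]
contact_force: [-0.2, -0.1, -0.0]
gripper_width: 0.997
grasp_force: 0.0
```

Call:
carry_out([
  [0,0,0,0,0.7],
  [0,0,0,0,0.5],
  [0,0,0,0,0.3],
  [0,0,0,0,0],
  [0,0,0,0,0],
  [0,0,0,0,0],
], force=30)

```text
t: 16.3
eef_pos: [0.4724, 0.0017, 0.0033]
tool_rot: [0.0, 0.047, 0.999, 0.0]
contact_force: [-1.6, -0.3, 5.0]
gripper_width: 0.724
grasp_force: 32.5
```

Call:
carry_out([
  [0,0,-1,0,0],
  [0,0,-2,0,0],
  [0,0,-2.5,0,0],
  [0,0,-2.5,0,0],
  [0,0,-2.5,0,0],
  [0,0,-2.5,0,0],
  [0,0,-2.5,0,0],
  [0,0,-2,0,0],
  [0,0,-1,0,0],
  [0,0,0,0,0],
])

```text
t: 17.3
eef_pos: [0.4728, 0.002, 0.1892]
tool_rot: [0.001, 0.046, 0.999, 0.0]
contact_force: [-0.0, -0.6, -1.0]
gripper_width: 0.717
grasp_force: 33.4
```

Call:
carry_out([
  [-1.16,-3.6,0,0,0],
  [-1.16,-3.6,0,0,0],
  [-1.16,-3.6,0,0,0],
  [-1.16,-3.6,0,0,0],
  [-1.16,-3.6,0,0,0],
  [-1.16,-3.6,0,0,0],
  [-1.16,-3.6,0,0,0],
  [-1.16,-3.6,0,0,0],
  [-1.16,-3.6,0,0,0],
  [-1.16,-3.6,0,0,0],
  [-1.16,-3.6,0,0,0],
  [-1.16,-3.6,0,0,0],
])

```text
t: 18.5
eef_pos: [0.5701, -0.442, 0.1856]
tool_rot: [-0.001, 0.046, 0.999, 0.001]
contact_force: [1.7, -0.3, 0.7]
gripper_width: 0.721
grasp_force: 33.4
```

Call:
carry_out([
  [0,0,0,8.5,0],
  [0,0,0,8.5,0],
  [0,0,0,8.5,0],
  [0,0,0,8.5,0],
  [0,0,0,8.5,0],
  [0,0,0,8.5,0],
  [0,0,0,8.5,0],
  [0,0,0,8.5,0],
  [0,0,0,8.5,0],
  [0,0,0,0,0],
  [0,0,0,0,0],
  [0,0,0,0,0],
])

```text
t: 19.7
eef_pos: [0.5704, -0.441, 0.1871]
tool_rot: [-0.001, 0.654, 0.757, -0.0]
contact_force: [0.2, 0.3, 0.8]
gripper_width: 0.723
grasp_force: 33.5
```

```bash
python3 - <<'E'
from h import *
plan((.559,-.349,.1),8)
c=imaging.calibration('wrist'); im=imaging.read_camera('wrist')[...,::-1].copy(); cv2.imwrite("pics/w6.png",im)
import pickle; pickle.dump(c,open('w6.pkl','wb'))
E
```

```text
t 19.7 tcp [ 0.5704 -0.441   0.1871] toolyang 8.3 shift cm [9.2627 0.2173 8.7117] yaw 0.3 q7 1.02 g 0.723
```

View pics/w6.png

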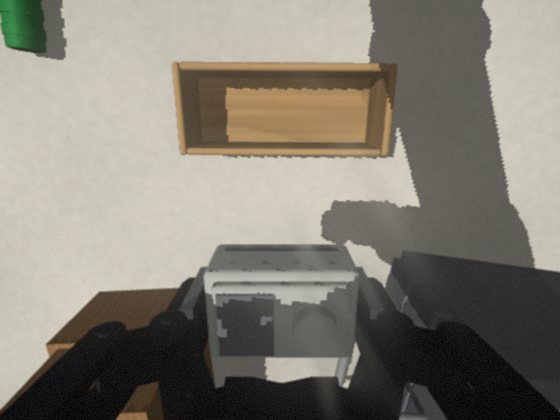

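The empty crate's rim corners are at (174,62), (396,64), (180,154) and (390,157). The light is held level by its ends, button up.

```bash
python3 - <<'E'
from h import *
import pickle
c=pickle.load(open('w6.pkl','rb'))
im=cv2.imread("pics/w6.png"); hsv=cv2.cvtColor(im,cv2.COLOR_BGR2HSV)
m=cv2.inRange(hsv,(8,70,25),(28,255,255)); m[:50]=0;m[170:]=0;m[:,:150]=0;m[:,420:]=0
m=cv2.morphologyEx(m,cv2.MORPH_CLOSE,np.ones((3,3)))
k=max(cv2.findContours(m,0,1)[0],key=cv2.contourArea)
ap=cv2.approxPolyDP(k,8,True)[:,0]; print(ap.tolist())
P=ray('w',ap,.065,c); print(P, rect(P), P.mean(0))
P=ray('w',[(174,62),(396,64),(390,157),(180,154)],.065,c); print(P,rect(P),P.mean(0))
e=P[1]-P[0]+P[2]-P[3]; a=np.degrees(np.arctan2(e[1],e[0])); print('ang',a)
plan((*P.mean(0),.187),a)
E
```

```text
[[172, 63], [181, 153], [387, 154], [396, 64]]
[[ 0.4722 -0.3398]
 [ 0.4823 -0.4061]
 [ 0.6491 -0.3823]
 [ 0.6392 -0.3159]] (array([ 0.5606, -0.3611]), array([169.0246,  67.1464]), 8.150064468383789) [ 0.5607 -0.361 ]
[[ 0.4737 -0.3389]
 [ 0.6392 -0.3159]
 [ 0.6521 -0.3843]
 [ 0.4815 -0.407 ]] (array([ 0.5622, -0.3612]), array([172.1087,  69.5391]), 7.569682598114014) [ 0.5616 -0.3615]
ang 7.738787393818082
t 19.75 tcp [ 0.5704 -0.4411  0.1874] toolyang 8.3 shift cm [8.0047 0.2782 0.0389] yaw 0.6 q7 1.02 g 0.721
```

Call:
carry_out([
  [1.5,0.1,0,0.5,0],
  [1.5,0.1,0,0,0],
  [1.5,0,0,0,0],
  [1.5,0,0,0,0],
  [1,0,1.5,0,0],
  [1,0,1.5,0,0],
  [0,0,1.5,0,0],
  [0,0,1.5,0,0],
  [0,0,0,0,0],
  [0,0,0,0,0],
  [0,0,0,0,0],
])

```text
t: 20.85
eef_pos: [0.562, -0.3627, 0.1285]
tool_rot: [0.001, 0.659, 0.753, -0.0]
contact_force: [0.1, -0.1, 0.1]
gripper_width: 0.717
grasp_force: 33.4
```

```bash
python3 - <<'E'
from h import *
import pickle
plan((.561,-.361,.1),7.8)
c=imaging.calibration('wrist'); im=imaging.read_camera('wrist')[...,::-1].copy(); s=imaging.read_camera('scene')[...,::-1]
pickle.dump((c,imaging.calibration('scene')),open('w7.pkl','wb')); cv2.imwrite('pics/w7s.png',s); cv2.imwrite('pics/w7w.png',im)
cv2.imwrite("pics/w7.png",np.vstack([im,cv2.resize(s[145:235,80:270],(380,180),interpolation=2)[:, :].copy() if 0 else cv2.copyMakeBorder(cv2.resize(s[145:235,80:270],(380,180),interpolation=2),0,0,0,180,0)]))
E
```

```text
t 20.85 tcp [ 0.562  -0.3627  0.1285] toolyang 7.6 shift cm [ 0.1822 -0.0772  2.8504] yaw -0.2 q7 0.96 g 0.717
```

View pics/w7.png

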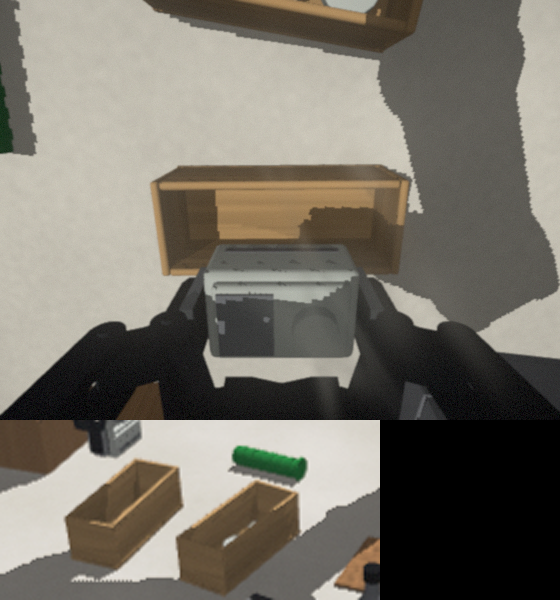

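The crate rim corners now show at (152,182), (410,180), (160,274) and (401,274), with the light above and in front.

```bash
python3 - <<'E'
from h import *
import pickle
c,_=pickle.load(open('w7.pkl','rb'))
P=ray('w',[(152,182),(410,180),(401,274),(160,274)],.065,c); print(P,rect(P),P.mean(0))
e=P[1]-P[0]+P[2]-P[3]; a=np.degrees(np.arctan2(e[1],e[0])); print('ang',a)
plan((*P.mean(0),.1),a)
# light as seen, underside of front face edge & held light top-centre
print('light', ray('w',[(208,271),(354,270),(352,357),(212,357)],.1285+.033-.003,c))
E
```

```text
[[ 0.4734 -0.3383]
 [ 0.6404 -0.3146]
 [ 0.6517 -0.3825]
 [ 0.4797 -0.4055]] (array([ 0.5611, -0.3599]), array([173.4977,  68.8201]), 7.623311519622803) [ 0.5613 -0.3602]
ang 7.861601663299102
t 20.95 tcp [ 0.5621 -0.3624  0.1286] toolyang 7.6 shift cm [ 0.2297 -0.0515  2.8589] yaw -0.2 q7 0.96 g 0.723
light [[ 0.5306 -0.3458]
 [ 0.5871 -0.3378]
 [ 0.5948 -0.379 ]
 [ 0.5349 -0.387 ]]
```

Call:
carry_out([
  [0.22,-0.05,1.5,0,0],
  [0,0,1.5,0,0],
  [0,0,1.5,0,0],
  [0,0,1,0,0],
  [0,0,1,0,0],
  [0,0,1,0,0],
  [0,0,0,0,0],
  [0,0,0,0,0],
])

```text
t: 21.75
eef_pos: [0.561, -0.3597, 0.0528]
tool_rot: [0.0, 0.658, 0.753, -0.0]
contact_force: [0.8, 0.7, -0.5]
gripper_width: 0.724
grasp_force: 33.4
```

Inside the rim with no contact. I'll continue down.

Call:
carry_out([
  [0,0,1,0,0],
  [0,0,1,0,0],
  [0,0,1,0,0],
  [0,0,0.8,0,0],
  [0,0,0.5,0,0],
  [0,0,0.3,0,0],
  [0,0,0.15,0,0],
  [0,0,0,0,0],
  [0,0,0,0,0],
])

```text
t: 22.65
eef_pos: [0.5612, -0.3597, 0.0056]
tool_rot: [0.0, 0.658, 0.753, 0.0]
contact_force: [-0.1, 0.2, -0.6]
gripper_width: 0.719
grasp_force: 33.4
```

Call:
carry_out([
  [0,0,0.1,0,0],
  [0,0,0.1,0,0],
  [0,0,0.05,0,0],
  [0,0,0,0,0],
  [0,0,0,0,0],
])

```text
t: 23.15
eef_pos: [0.5612, -0.3596, 0.0034]
tool_rot: [0.0, 0.658, 0.753, 0.0]
contact_force: [-1.4, 2.0, 5.1]
gripper_width: 0.72
grasp_force: 34.2
```

On the floor (5 N contact, same z as on the pad). I'll release and rise.

Call:
carry_out([
  [0,0,0,0,0.5],
  [0,0,0,0,0.7],
  [0,0,0,0,0.9],
  [0,0,0,0,0.9],
  [0,0,-1,0,0.9],
  [0,0,-1.5,0,0.9],
  [0,0,-2.5,0,0.9],
  [0,0,-2.5,0,0.9],
  [0,0,-2.5,0,0.9],
  [0,0,-2.5,0,0.9],
  [0,0,-2.5,0,0.9],
  [0,0,0,0,0.9],
])

```text
t: 24.35
eef_pos: [0.5629, -0.3615, 0.1582]
tool_rot: [0.004, 0.658, 0.753, 0.001]
contact_force: [1.2, -0.5, 0.8]
gripper_width: 0.953
grasp_force: 0.0
```

Call:
carry_out([
  [-2,0,-1,0,0.9],
  [-2,0,-1,0,0.9],
  [-2,0,0,0,0.9],
  [0,0,0,0,0.9],
  [0,0,0,0,0.9],
  [0,0,0,0,0.9],
])

```text
t: 24.95
eef_pos: [0.5691, -0.4176, 0.1724]
tool_rot: [-0.001, 0.658, 0.753, 0.0]
contact_force: [-0.2, 1.9, -0.4]
gripper_width: 0.95
grasp_force: 0.0
```

```bash
python3 - <<'E'
from h import *
plan((.561,-.361,.1),7.8)
cv2.imwrite("pics/w8.png",imaging.read_camera('wrist')[...,::-1])
E
```

```text
t 24.95 tcp [ 0.5691 -0.4176  0.1724] toolyang 7.7 shift cm [ 5.7032 -0.0373  7.2486] yaw -0.1 q7 1.00 g 0.950
```

View pics/w8.png

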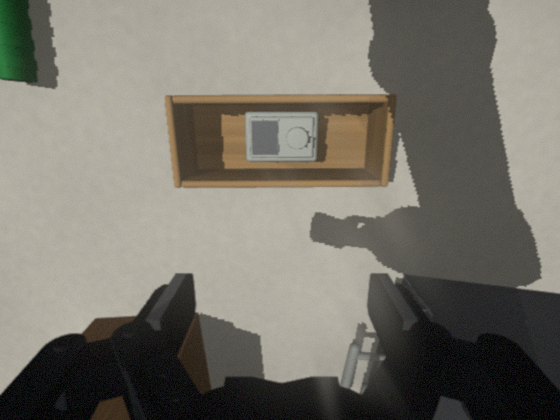

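The light lies flat on the crate floor, button up at (298,138), midway along the crate (246–317 within 172–390). The gripper is clear of everything.

```bash
python3 -c "
from station import bot
print(bot.hand_in())"
```

```text
the job is handed in; nothing more can be done
None
```

The job is handed in: the light was set on the cork pad, released and its button pressed fully in, then taken again by its ends, lowered to the reject crate's floor and left button up about midway along; no verdict came back.

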